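Gauge an unsorted dowel through the stepped hole plate

TASK

Gauge the left-hand dowel of the leaning rack (left as the robot sees it): take it out and, starting at the widest hole of the gauge plate, push its foot down through the plate and out below, then draw it back and step down to the next smaller hole, until you press it squarely on a hole that refuses it. Then push it right through the smallest hole that it passed, so that it drops into the bay below, and leave it there; the other dowels and everything else on the bench stay as they are.

Things in the scene. Friction and masses are not known exactly. Their poses are not given: they have to be found in the camera images.
- rack: fixed plywood dowel rack, 130 x 236 mm, 95 mm high; origin centre of underside, x away from the robot, y left, z up. V saddles at y = +72 mm (left), 0, -72 mm (right) each hold a dowel, foot on a ledge, upper end leaning 35 degrees from vertical towards -x. The upper 60 mm of a dowel stand free; nothing clamps it: pull it out along its axis.
- dowel_a_mid (a point): plain wooden dowel, 130 mm long, 26.5 mm in diameter, it stands in the left or the middle place of the rack (which one changes from start to start). This point is on its axis, half-way along; its z axis runs along the dowel from the foot (lower end in the rack) to the free upper end.
- dowel_a_foot (a point): centre of the foot end of the 26.5 mm dowel, on its axis, 65 mm below its middle; z along the dowel towards the upper end.
- dowel_b_mid (a point): plain wooden dowel, 130 mm long, 21.5 mm in diameter, it stands in the left or the middle place of the rack (which one changes from start to start). This point is on its axis, half-way along; its z axis runs along the dowel from the foot (lower end in the rack) to the free upper end.
- dowel_b_foot (a point): centre of the foot end of the 21.5 mm dowel, on its axis, 65 mm below its middle; z along the dowel towards the upper end.
- dowel_a: the 26.5 mm dowel as a whole (about 55 g); origin 18.7 mm beside its axis at the foot end. Use the middle point to grasp.
- dowel_b: the 21.5 mm dowel as a whole (about 35 g); origin 15.2 mm beside its axis at the foot end. Use the middle point to grasp.
- dowel_c_mid (a point): plain wooden dowel, 130 mm long, 31.5 mm in diameter, always in the right-hand place of the rack; it is not to be touched. This point is on its axis, half-way along; its z axis runs along the dowel from the foot (lower end in the rack) to the free upper end.
- gauge: fixed hole gauge: steel plate 72 x 216 mm, 10 mm thick, top face 160 mm above the bench, on a plywood case 86 mm deep, 222 mm wide. Origin centre of underside, x away from the robot, y left along the row of holes, z up. Four through holes at x = 0, 50 mm apart, from widest (left, +y) to narrowest (right): 34, 29, 24, 19 mm. A hole that is too small stops the foot on the top face.
- gauge_hole1 (a point): centre of the mouth, on the top face, of the gauge plate's first (widest, leftmost) hole, 34 mm in diameter; z up along the hole. Under each hole is its own bay, 46 mm wide, 56 mm deep, 140 mm high, with walls (the front one 80 mm high) and a floor 10 mm above the bench: a dowel let go in a wide enough hole falls through and stays in the bay.
- gauge_hole2 (a point): centre of the mouth, on the top face, of the gauge plate's second hole, 29 mm in diameter; z up along the hole. Passes the 26.5 and the 21.5 mm dowel.
- gauge_hole3 (a point): centre of the mouth, on the top face, of the gauge plate's third hole, 24 mm in diameter; z up along the hole. Passes the 21.5 mm dowel only.
- gauge_hole4 (a point): centre of the mouth, on the top face, of the gauge plate's fourth (narrowest, rightmost) hole, 19 mm in diameter; z up along the hole. Passes none of the dowels.
- water_cup: bystander: clear plastic cup of brush water, 108 mm across the rim, 132 mm high, light and easily tipped; it stands between the rack and the gauge. Origin at the centre of its underside.
- wax_block: bystander: block of casting wax, 48x48 mm, 75 mm high. Origin at the centre of its underside.
- sanding_block: bystander: brown sanding block, 101x62x31 mm, lying flat. Origin at the centre of its underside.
- tape_roll: bystander: roll of masking tape lying flat, 105 mm across, 24 mm high. Origin at the centre of its underside.
- wax_tin: bystander: round tin of release wax, 71 mm across, 35 mm high. Origin at the centre of its underside.

How it is judged (in metres and radians):
On the way, in this order (a step that is already met when the one before it is completed fails the run):
1. the foot of the left-hand dowel is pushed through the widest (34 mm) hole and shows below the plate (((y of dowel_b_mid in the frame of rack between -0.036 and 0.036 m and distance of dowel_b_mid from where it was at the start of the episode below 0.02 m and horizontal distance between dowel_a_foot and gauge_hole1 below 0.014 m and z of dowel_a_foot in the frame of gauge below 0.143 m) or (y of dowel_a_mid in the frame of rack between -0.036 and 0.036 m and distance of dowel_a_mid from where it was at the start of the episode below 0.02 m and horizontal distance between dowel_b_foot and gauge_hole1 below 0.014 m and z of dowel_b_foot in the frame of gauge below 0.143 m))), for 0.1 s.
2. next it is pushed through the 29 mm hole likewise (((y of dowel_b_mid in the frame of rack between -0.036 and 0.036 m and distance of dowel_b_mid from where it was at the start of the episode below 0.02 m and horizontal distance between dowel_a_foot and gauge_hole2 below 0.014 m and z of dowel_a_foot in the frame of gauge below 0.143 m) or (y of dowel_a_mid in the frame of rack between -0.036 and 0.036 m and distance of dowel_a_mid from where it was at the start of the episode below 0.02 m and horizontal distance between dowel_b_foot and gauge_hole2 below 0.014 m and z of dowel_b_foot in the frame of gauge below 0.143 m))), for 0.1 s.
3. next it steps down to the 24 mm hole: the 26.5 mm dowel is pressed on it and refused, the 21.5 mm dowel passes through (((y of dowel_b_mid in the frame of rack between -0.036 and 0.036 m and distance of dowel_b_mid from where it was at the start of the episode below 0.02 m and horizontal distance between dowel_a_foot and gauge_hole3 below 0.009 m and z of dowel_a_foot in the frame of gauge above 0.15 m and contact force between dowel_a and gauge above 1 N) or (y of dowel_a_mid in the frame of rack between -0.036 and 0.036 m and distance of dowel_a_mid from where it was at the start of the episode below 0.02 m and horizontal distance between dowel_b_foot and gauge_hole3 below 0.014 m and z of dowel_b_foot in the frame of gauge below 0.143 m))), for 0.1 s.
4. the 26.5 mm dowel goes back through the 29 mm hole; the 21.5 mm dowel is pressed on the 19 mm hole and refused (((y of dowel_b_mid in the frame of rack between -0.036 and 0.036 m and distance of dowel_b_mid from where it was at the start of the episode below 0.02 m and z of dowel_a_foot in the frame of gauge below 0.143 m and y of dowel_a_foot in the frame of gauge between -0 and 0.05 m and x of dowel_a_foot in the frame of gauge between -0.03 and 0.03 m) or (y of dowel_a_mid in the frame of rack between -0.036 and 0.036 m and distance of dowel_a_mid from where it was at the start of the episode below 0.02 m and horizontal distance between dowel_b_foot and gauge_hole4 below 0.009 m and z of dowel_b_foot in the frame of gauge above 0.15 m and contact force between dowel_b and gauge above 1 N))), for 0.1 s.
At the end, for the whole second after the job is handed in: The left-hand dowel rests (under 30 mm/s) in the bay under the smallest hole that it passes: 29 mm for the 26.5 mm dowel, 24 mm for the 21.5 mm one; its middle is under 85 mm high and within 25 mm of the hole across the row. The other dowels are within 20 mm of where they stood (((y of dowel_b_mid in the frame of rack between -0.036 and 0.036 m and distance of dowel_b_mid from where it was at the start of the episode below 0.02 m and z of dowel_a_mid in the frame of gauge below 0.085 m and y of dowel_a_mid in the frame of gauge between -0 and 0.05 m and x of dowel_a_mid in the frame of gauge between -0.035 and 0.035 m and linear speed of dowel_a below 0.03 m/s) or (y of dowel_a_mid in the frame of rack between -0.036 and 0.036 m and distance of dowel_a_mid from where it was at the start of the episode below 0.02 m and z of dowel_b_mid in the frame of gauge below 0.085 m and y of dowel_b_mid in the frame of gauge between -0.05 and -0 m and x of dowel_b_mid in the frame of gauge between -0.035 and 0.035 m and linear speed of dowel_b below 0.03 m/s))); the robot touches nothing.
It fails at once if the dowel of the right-hand place is moved by more than 20 mm (distance of dowel_c_mid from where it was at the start of the episode above 0.02 m).
It fails at once if both the left and the middle dowel are moved by more than 20 mm (distance of each of dowel_a_mid, dowel_b_mid from where it was at the start of the episode above 0.02 m).
It fails at once if the water cup is pushed more than 25 mm or tipped (distance of water_cup from where it was at the start of the episode above 0.025 m or angle between water_cup's own z axis and vertical above 0.35 rad).
It fails at once if another bystander is pushed more than 25 mm or tipped (distance of any of wax_block, sanding_block, tape_roll, wax_tin from where it was at the start of the episode above 0.025 m or angle between any of wax_block, sanding_block, tape_roll, wax_tin's own z axis and vertical above 0.35 rad).
It also fails if it takes over 70 s, if anything falls off the work surface, if the arm or the gripper's body presses on something with over 40 N, if the wrist force passes 120 N, or if a joint passes its speed limit or range.

ROBOT

A 6-joint arm with a two-finger parallel gripper is mounted at the origin on a cart in front of the work surface, level with it; the furniture and walls round the work are solid. World frame = base frame: x ahead of the robot, y to its left, z up, the work surface at z = 0. Lengths are in mm, angles in rad, forces in N, time in s.
With the tool pointing down it reaches from about 250 to 775 mm from the base axis. Payload 4 kg.
Tool frame: the origin (TCP) lies at the very end of the fingers, on their centre line; the grasp point (between the pads) lies 19 mm behind it; z points along the fingers, y is the line along which they close (so a half turn about z gives the same grasp; the last joint's range is limited). The gripper opens to 94 mm and grips with 3 to 60 N. Pads are 16 mm wide; open, the fingers measure 119 mm over their backs; the gripper's body (75 mm by 177 mm) begins 78 mm behind the grasp point.
Start: joints at [1.089, 0.087, 1.371, -0, 1.684, -0.103], TCP at [203.404, 511.025, 205.506] pointing down, gripper open.
Joint ranges: [-3.1, 3.1], [-0.76, 2.03], [0.27, 2.55], [-1.08, 4.22], [0.17, 2.65], [-2.57, 2.57]. Speed limits (rad/s): [2.79, 2.79, 3.14, 3.14, 3.14, 3.14].

INTERFACE

Orientations are given as a unit quaternion [x, y, z, w].
In Python, from bench import robot gives the robot as it stands. The module is installed in compiled form; this text tells all that it offers. Calls block until the motion is done:
- robot.movep(position, orientation): joint-space move of the TCP to a pose.
- robot.move_straight(position, attitude=None, v=150, stop_force=None): straight line of the TCP; attitude=None keeps the orientation; v is the mean speed in mm/s. With stop_force (N) it stops when the force on the tool has changed by that much, and returns True; else False.
- robot.goto_joints(angles): joint-space move.
- robot.command_gripper(opening, grip_force=None): finger opening in mm; grip_force is the grip in N (None keeps the last); returns when the fingers have stopped.
- robot.hold(seconds).
- robot.ik(position, orientation): joint angles nearest the present ones, or None.
- robot.sense(): the state.
- robot.snapshot(name): name is "scene" or "top" or "wrist"; returns a dict with "frame" (400x640x3 uint8, red, green, blue), "range_z" (400x640 float32, mm along the optical axis (not along the pixel's ray), 0 where there is no reading), "vertical_fov" (degrees; the focal length in pixels is half the picture's height over the tangent of half this angle, whatever the lens; pixels are square), "cx", "cy" (the principal point, pixels), "k1" (the pictures are not rectified: a ray, as slopes to the right and down, at radius r is drawn at 1 + k1 r^2 times it, then the intrinsics apply), "R" (3x3) and "t" (3): a world point X has camera coordinates R X + t. Camera axes: x right, y down, z forward; pixel columns grow to the right and rows downward; lengths in mm; the calibration is good to about 2 mm. A picture is of the moment at which its call begins.
A pose or a line that the arm cannot do raises robot.IKError and nothing moves.
- robot.finish_job(): hands the job in; it is judged then, once.
The state is a dict: "time_s": time; "joint_pos": joint angles; "joint_vel": joint speeds; "joint_torque": joint torques, N m; "tcp_pos": TCP position; "eef_rot": TCP orientation; "force": force on the tool from outside, world axes, zero at the start; "torque": the same for the moment, N m; "finger_gap": finger opening in mm; "finger_force": force on a finger pad.
Only numpy, scipy, OpenCV 4.12 (cv2) and the standard library are available. Lean on these libraries where they do the work, as an engineer would, in place of code of your own. Each camera call takes 0.05 s, during which the arm holds its last target. There are 200 camera calls.

## Working session

There is one attempt and no reset: what is moved stays moved. The work goes in short steps, each a Python script; the robot and the scene stay as the last script left them, time stands still between calls to the robot, and variables do not carry over. Pictures are saved under pics/ and viewed, at most 10 in all, crops included, and the job is handed in when it is done.

```bash
mkdir -p pics; cat > h.py <<'E'
import numpy as np, cv2
from bench import robot
def snap(n,f=None):
    s=robot.snapshot(n)
    if f: cv2.imwrite('pics/'+f,s['frame'][:,:,::-1])
    return s
def cloud(s):
    F=200/np.tan(np.radians(s['vertical_fov'])/2)
    K=np.array([[F,0,s['cx']],[0,F,s['cy']],[0,0,1]]); v,u=np.mgrid[0:400,0:640]
    p=cv2.undistortPoints(np.stack([u,v],-1).reshape(-1,1,2).astype(float),K,np.array([s['k1'],0,0,0.])).reshape(400,640,2)
    z=s['range_z'].astype(float); z[z<=0]=np.nan
    P=np.dstack([p*z[...,None],z])
    return (P-s['t'])@s['R']
E
python3 - <<'E'
from h import *
for n in('scene','top'):
    s=snap(n,n+'0.png'); np.save(n+'.npy',cloud(s)); np.save(n+'_f.npy',s['frame']);print(n,-s['R'].T@s['t'],s['vertical_fov'],s['k1'])
E
```

```text
scene [-186.48682044 -598.98039201  751.45280323] 46.631764897408594 -0.1385840915575854
top [ 339.2176941   -20.52828499 1372.28406351] 46.40128572496477 -0.02434195126840136
```

View pics/scene0.png

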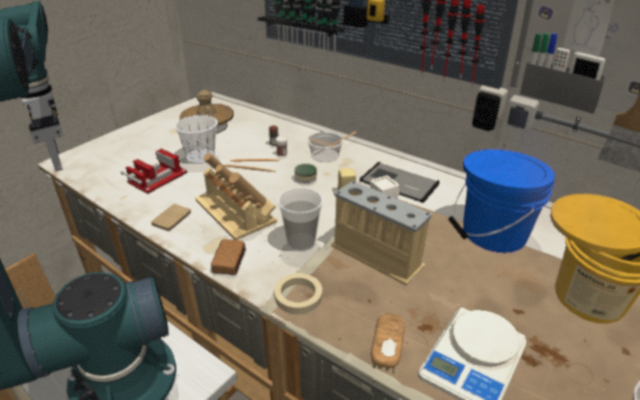

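View pics/top0.png

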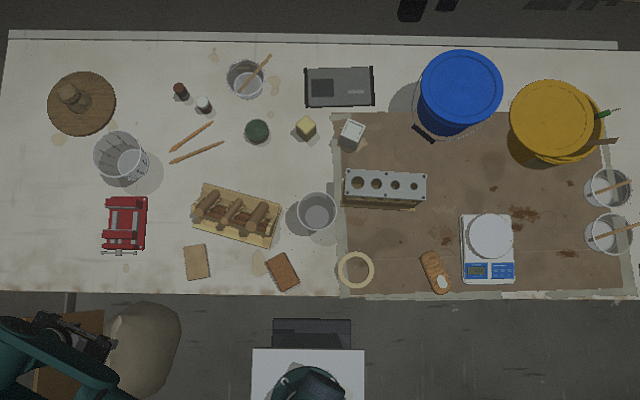

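The gauge shows at top (385,188), the rack at (237,215) and the cup at (318,210). Next I measure them.

```bash
python3 - <<'E'
from h import *
P=np.load('top.npy'); f=np.load('top_f.npy')
sub=P[160:215,335:435].reshape(-1,3); m=abs(sub[:,2]-160)<5; q=sub[m]
r=cv2.minAreaRect(q[:,:2].astype(np.float32)); print('plate',r,q[:,2].mean())
c=cv2.boxPoints(r);print(c)
# hole centres by pixels: deep pixels inside plate rect
box=cv2.boxPoints(((r[0]),(r[1][0]-6,r[1][1]-6),r[2]))
img=f[150:220,335:435]
cv2.imwrite('pics/gz.png',np.hstack([cv2.resize(f[175:260,180:290,::-1],None,fx=4,fy=4,interpolation=cv2.INTER_CUBIC),cv2.resize(img[:,:,::-1],(340,340*70//100),interpolation=cv2.INTER_CUBIC)[:340].repeat(1,0) if 0 else cv2.copyMakeBorder(cv2.resize(img[:,:,::-1],(340,238)),0,102,0,0,cv2.BORDER_CONSTANT)]))
for n in('top','scene'):
    P=np.load(n+'.npy').reshape(-1,3)
    m=(P[:,0]>300)&(P[:,0]<620)&(P[:,1]>50)&(P[:,1]<400)&(P[:,2]>8)&(P[:,2]<200)
    q=P[m]; rng=[(300,620),(50,400)]
    H=np.full((64,70),0.)
    i=((620-q[:,0])/5).astype(int).clip(0,63); j=((400-q[:,1])/5).astype(int).clip(0,69)
    np.maximum.at(H,(i,j),q[:,2]); cv2.imwrite('pics/h_%s.png'%n,cv2.applyColorMap(cv2.resize((H*1.6).clip(0,255).astype(np.uint8),None,fx=7,fy=7,interpolation=0),cv2.COLORMAP_JET))
E
```

```text
plate ((594.6309204101562, -197.14669799804688), (216.78257751464844, 74.30159759521484), 87.05804443359375) 160.05539211795644
[[ 551.966    -303.4884  ]
 [ 626.1696   -307.30188 ]
 [ 637.29584   -90.80499 ]
 [ 563.0922    -86.991516]]
```

View pics/gz.png

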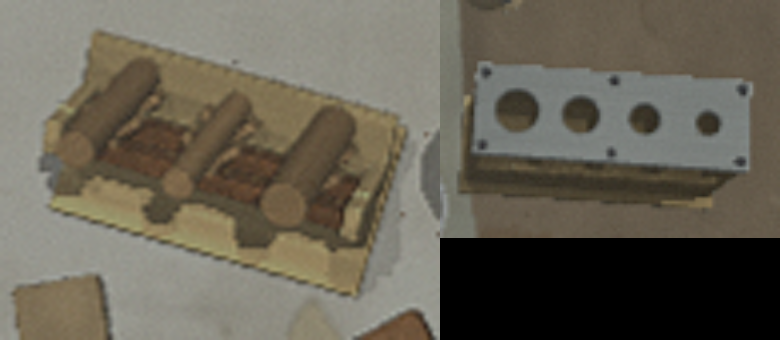

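View pics/h_top.png

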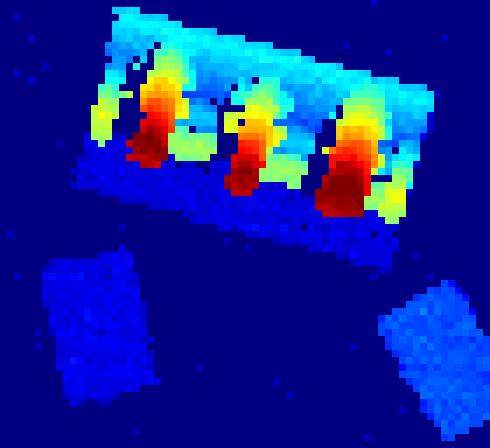

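The left dowel is clearly thicker than the middle one, so it is dowel_a (26.5). Next I fit its axis and the rack yaw.

```bash
cat >> h.py <<'E'
from scipy.optimize import least_squares
from scipy.spatial.transform import Rotation as Rn
def fitcyl(q,r,p0,d0):
    "axis point, unit dir from points on a cylinder of radius r"
    d0=d0/np.linalg.norm(d0); e1=np.cross(d0,[0,1,0]);e1/=np.linalg.norm(e1);e2=np.cross(d0,e1)
    def ax(x):
        d=d0+x[2]*e1+x[3]*e2; return p0+x[0]*e1+x[1]*e2, d/np.linalg.norm(d)
    def res(x):
        p,d=ax(x); w=q-p; return np.linalg.norm(w-np.outer(w@d,d),axis=1)-r
    s=least_squares(res,[0,0,0,0],loss='soft_l1',f_scale=1.5); p,d=ax(s.x); return p,d,np.median(abs(res(s.x)))
E
python3 - <<'E'
from h import *
psi=np.radians(-14.5)
d0=np.array([-np.sin(.611)*np.cos(psi),-np.sin(.611)*np.sin(psi),np.cos(.611)])
guess={13.25:(520,288),10.75:(503,220),15.75:(495,148)}
for n in('top','scene','both'):
  P=np.vstack([np.load(k+'.npy').reshape(-1,3) for k in((n,) if n!='both' else ('top','scene'))])
  for r,g in guess.items():
    p0=np.array([*g,110.])
    p,d=p0,d0
    for k in range(4):
        w=P-p; s=w@d; rad=np.linalg.norm(w-s[:,None]*d,axis=1)
        m=(s>-25)&(s<150)&(rad<r+(10 if k==0 else 4))&(rad>r-(10 if k==0 else 4))&(P[:,2]>72)&(P[:,2]<170)
        p,d,e=fitcyl(P[m],r,p,d)
        p=p+d*(110-p[2])/d[2]
    s=(P-p)@d; w=P-p; rad=np.linalg.norm(w-s[:,None]*d,axis=1)
    top=np.percentile(s[(rad<r+1)&(s>0)&(s<80)],98)
    print(n,r,m.sum(),p.round(1),d.round(3),'tilt',np.degrees(np.arccos(d[2])).round(1),'az',np.degrees(np.arctan2(-d[1],-d[0])).round(1),'res',round(e,2),'top',(p+d*top).round(1))
P=np.load('top.npy').reshape(-1,3)
m=(P[:,0]>390)&(P[:,0]<630)&(P[:,1]>80)&(P[:,1]<370)&(P[:,2]>6)&(P[:,2]<90)
# back board/ base outline
q=P[m]; q=q[(abs((q[:,1]-225)*.26-(q[:,0]-510))<95)]
print(cv2.minAreaRect(q[:,:2].astype(np.float32)))
E
```

```text
top 13.25 76 [520.8 279.3 110. ] [-0.373  0.182  0.91 ] tilt 24.5 az -26.0 res 1.77 top [502.2 288.4 155.3]
top 10.75 101 [508.8 219.7 110. ] [-0.27   0.205  0.941] tilt 19.8 az -37.2 res 1.56 top [495.1 230.1 157.7]
top 15.75 219 [507.5 148.9 110. ] [-0.551  0.147  0.821] tilt 34.8 az -14.9 res 0.76 top [474.6 157.7 159. ]
scene 13.25 157 [534.8 286.9 110. ] [-0.454  0.139  0.88 ] tilt 28.4 az -17.0 res 1.44 top [512.3 293.8 153.6]
scene 10.75 106 [505.6 221.3 110. ] [-0.276  0.017  0.961] tilt 16.0 az -3.5 res 1.5 top [493.5 222.1 152.2]
scene 15.75 308 [506.4 147.2 110. ] [-0.498  0.131  0.857] tilt 31.0 az -14.7 res 1.02 top [479.1 154.3 156.9]
both 13.25 238 [529.3 286.7 110. ] [-0.253  0.211  0.944] tilt 19.2 az -39.8 res 1.74 top [516.3 297.5 158.6]
both 10.75 207 [507.2 217.5 110. ] [-0.274  0.216  0.937] tilt 20.4 az -38.3 res 1.7 top [493.5 228.4 157. ]
both 15.75 524 [507.2 147.9 110. ] [-0.537  0.135  0.832] tilt 33.7 az -14.2 res 1.06 top [475.9 155.8 158.6]
((509.25799560546875, 224.51516723632812), (335.62200927734375, 182.98214721679688), 76.30746459960938)
```

```bash
cat >> h.py <<'E'
psi=np.radians(-14.7)
D=np.array([-np.sin(.611)*np.cos(psi),-np.sin(.611)*np.sin(psi),np.cos(.611)])
YR=np.array([-np.sin(psi),np.cos(psi),0])
def quat(zt,yt):
    zt=zt/np.linalg.norm(zt); yt=yt-(yt@zt)*zt; yt/=np.linalg.norm(yt)
    return Rn.from_matrix(np.column_stack([np.cross(yt,zt),yt,zt])).as_quat()
E
python3 - <<'E'
from h import *
top=np.array([513,297,157.])
for sg in(1,-1):
    for nm,q,p in(('view',quat(-D,sg*YR),top+130*D),('gr',quat(-D,sg*YR),top-45*D),('gauge',quat(np.array([0,0,-1.]),sg*np.array([.05,1,0])),np.array([595,-197,205.]))):
        j=robot.ik(p,q); print(sg,nm,None if j is None else np.round(j,2))
j=robot.ik(top+130*D,quat(-D,YR)); j2=robot.ik(top+130*D,quat(-D,-YR))
sg=1 if j is not None and (j2 is None or abs(j[5])<=abs(j2[5])) else -1
robot.movep(top+130*D,quat(-D,sg*YR))
s=snap('wrist','w1.png'); np.save('w1.npy',cloud(s)); print(sg,-s['R'].T@s['t'],robot.sense()['time_s'])
E
```

```text
1 view [ 0.85 -0.16  1.62 -0.55  1.4  -0.45]
1 gr [ 0.67  0.02  1.74 -0.55  1.05 -0.45]
1 gauge [-0.41  0.26  1.17 -0.    1.71 -1.93]
-1 view None
-1 gr None
-1 gauge [-0.41  0.26  1.17 -0.    1.71  1.21]
1 [285.05321695 357.22312134 369.46382173] 1.3083
```

View pics/w1.png

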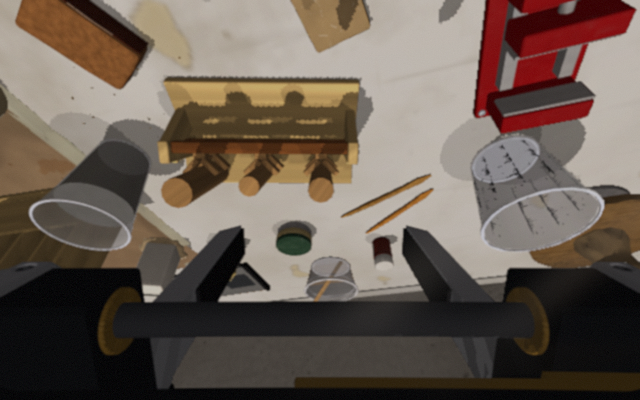

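The wrist view shows the three dowel ends: left at (320,188), middle at (251,185), right at (177,191). I fit them from this close cloud.

```bash
python3 - <<'E'
from h import *
P=np.load('w1.npy').reshape(-1,3)
print(robot.sense()['tcp_pos'])
xr=np.cross(YR,D)
for r,g in{13.25:(513,297,157),10.75:(498,228,157),15.75:(475,157,158)}.items():
    p=np.array(g,float)
    for k in range(3):
        w=P-p; a=w@YR; b=w@xr; s=w@D
        m=(np.hypot(a,b)<r+ (10 if k==0 else 5))&(abs(s)<(12 if k==0 else 5))
        if k==0:
            h,e=np.histogram(s[m],24,(-12,12)); p=p+D*(e[h.argmax()]+.5); continue
        m&=(abs(s)<3)
        c,R=cv2.minEnclosingCircle(np.column_stack([a[m],b[m]]).astype(np.float32)) if m.sum()>5 else ((0,0),0)
        p=p+YR*c[0]+xr*c[1]+D*np.median(s[m])
    # side fit, fixed direction
    w=P-p;s=w@D;a=w@YR;b=w@xr
    m=(s<-4)&(s>-60)&(abs(np.hypot(a,b)-r)<5)
    pc,d,e=fitcyl(P[m],r,p-30*D,D); pc=pc+d*((p-pc)@d)
    print(r,'endface',p.round(1),'R',round(R,1),'| axis@top',pc.round(1),'d tilt/az',np.degrees(np.arccos(d[2])).round(1),np.degrees(np.arctan2(-d[1],-d[0])).round(1),m.sum(),round(e,2))
E
```

```text
[440.57076123 316.59653597 263.16439013]
13.25 endface [514.3 294.8 153.6] R 13.1 | axis@top [514.7 294.7 153.9] d tilt/az 35.1 -15.2 183 0.11
10.75 endface [492.9 226.3 151.7] R 10.7 | axis@top [493.1 225.8 151.9] d tilt/az 35.0 -15.2 239 0.14
15.75 endface [479.7 155.2 155.7] R 15.7 | axis@top [479.7 154.2 155.8] d tilt/az 35.1 -15.5 590 0.21
```

```bash
sed -i 's/radians(-14.7)/radians(-15.2)/' h.py; python3 - <<'E'
from h import *
T=np.array([514.6,294.7,153.8]); q=quat(-D,YR)
robot.command_gripper(54)
robot.move_straight(T+30*D,q)
print(robot.move_straight(T-45*D,v=80,stop_force=8), robot.sense()['force'])
robot.command_gripper(20,40)
st=robot.sense(); print(st['finger_gap'],st['finger_force'],st['force'],st['tcp_pos'])
robot.move_straight(T-45*D+100*D,v=100)
st=robot.sense(); print(st['finger_gap'],st['force'],st['time_s'])
# upright high, then toward gauge
s=robot.sense()['tcp_pos']
robot.move_straight([s[0],s[1]-10,330],v=150)
g=np.radians(-2.94); YG=np.array([-np.sin(g),np.cos(g),0])
C=np.array([594.6,-197.1,0]); h1=C+75*YG
robot.movep([*h1[:2],290],quat(np.array([0,0,-1.]),YG))
st=robot.sense(); print(st['finger_gap'],st['tcp_pos'],st['time_s'])
s=snap('wrist','w2.png'); np.save('w2.npy',cloud(s)); np.savez('w2cam.npz',**{k:v for k,v in s.items()})
s=snap('top','t2.png'); np.save('t2.npy',cloud(s)); s=snap('scene'); np.save('s2.npy',cloud(s))
E
```

```text
False [ 0.38022085 -0.36349767 -0.8426244 ]
25.928041680251976 39.99802350997925 [-1.03993115  0.33773383  1.19377697] [539.48842838 287.85415129 117.22962769]
26.003476631221577 [ 0.85342634 -0.32550745 -0.99627186] 5.7083
26.35422416116632 [ 598.48247069 -121.01702927  290.08534716] 8.3417
```

View pics/w2.png

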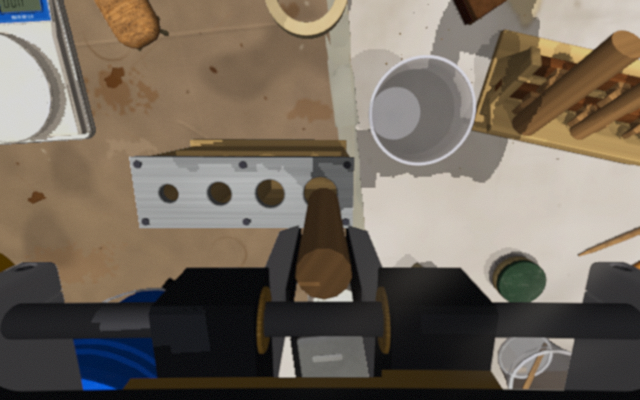

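The dowel is in the grip, its foot at (320,185) above hole 1, with plate holes 2–4 at (270,193), (219,193) and (169,193). I fit the dowel and the holes in this same view.

```bash
python3 - <<'E'
from h import *
P3=np.load('w2.npy');P=P3.reshape(-1,3); t=np.array([598.48,-121.02,290.09])
w=P-t; rad=np.hypot(w[:,0],w[:,1])
m=(w[:,2]<-2)&(w[:,2]>-90)&(rad<20)
pc,d,e=fitcyl(P[m],13.25,t-40*np.array([0,0,1]),np.array([0,0,1.]))
for k in range(2):
    ww=P-pc; r=np.linalg.norm(ww-np.outer(ww@d,d),axis=1); mm=m&(abs(r-13.25)<3); pc,d,e=fitcyl(P[mm],13.25,pc,d)
lo=P[mm][:,2].min(); f=pc+d*(lo-pc[2])/d[2]
print('dowel',mm.sum(),e,'tilt vec',d.round(4),'foot',f.round(2),'foot-tcp',(f-t).round(2), 'z pct',np.percentile(P[mm][:,2],[1,5]))
# plate & holes
pl=(abs(P3[...,2]-160)<4)&(abs(P3[...,0]-595)<60)&(abs(P3[...,1]+197)<130)
q=P3[pl]; print('z',np.median(q[:,2]))
mask=pl.astype(np.uint8)
cs,_=cv2.findContours(1-mask,cv2.RETR_LIST,cv2.CHAIN_APPROX_NONE)
# circle fit in world: project hole boundary pixels (plate pixels bordering)
s=np.load('w2cam.npz'); F=200/np.tan(np.radians(s['vertical_fov'])/2); 
K=np.array([[F,0,s['cx']],[0,F,s['cy']],[0,0,1]]); R=s['R'];tt=s['t']; cam=-R.T@tt
def ray(uv,z=160.):
    n=cv2.undistortPoints(np.array(uv,float).reshape(-1,1,2),K,np.array([s['k1'],0,0,0.]))[:,0]
    v=np.c_[n,np.ones(len(n))]@R; return cam+v*((z-cam[2])/v[:,2])[:,None]
H=[]
for c in cs:
    if 30<len(c)<120 and cv2.contourArea(c)>80:
        W=ray(c[:,0]); sol=least_squares(lambda x:np.hypot(W[:,0]-x[0],W[:,1]-x[1])-x[2],[*W[:,:2].mean(0),14],loss='soft_l1',f_scale=.7)
        print('hole',c[:,0].mean(0).round(),sol.x.round(2),np.sqrt(2*sol.cost/len(W)).round(2))
r=cv2.minAreaRect(q[:,:2].astype(np.float32)); print('rect',r)
E
```

```text
dowel 964 0.128806920222444 tilt vec [-2.9e-03  3.0e-04  1.0e+00] foot [ 598.66 -120.9   206.3 ] foot-tcp [  0.18   0.12 -83.79] z pct [207.88445734 212.88466265]
z 160.35923183202092
hole [169. 193.] [ 593.19 -272.75    8.22] 0.48
hole [219. 192.] [ 595.71 -223.95   10.96] 0.36
hole [270. 193.] [ 598.43 -173.43   13.51] 0.33
rect ((597.3299560546875, -199.69039916992188), (217.60379028320312, 71.88023376464844), 87.06487274169922)
```

```bash
cat >> h.py <<'E'
DOWN=np.array([0,0,-1.]); g=np.radians(-3.0); YG=np.array([-np.sin(g),np.cos(g),0]); XG=np.array([np.cos(g),np.sin(g),0])
def tcp(): return np.array(robot.sense()['tcp_pos'])
E
python3 - <<'E'
from h import *
robot.command_gripper(20,60)
q=quat(DOWN,YG); h1=np.array([600.85,-123.6,0])
robot.move_straight(h1+[0,0,262],q,v=60)
hit=robot.move_straight(h1+[0,0,220],v=30,stop_force=6); t=tcp(); print(hit,t,robot.sense()['force'])
if not hit:
    robot.hold(.2); c=tcp()
    for A,n in((YG,'y'),(XG,'x')):
        e=[]
        for sg in(1,-1):
            h=robot.move_straight(c+sg*A*6,v=8,stop_force=3); p=tcp(); e.append((p-c)@A); print(n,h,e[-1],robot.sense()['force'])
            robot.move_straight(c,v=30)
        c=c+A*(e[0]+e[1])/2; robot.move_straight(c,v=30)
    print('centre',c,robot.sense()['time_s'],robot.sense()['finger_gap'])
E
```

```text
False [ 600.99211345 -123.63778688  220.32097331] [ 0.49467732  0.71489512 -0.8445124 ]
y True 3.368655196988228 [ 0.12506765 -0.78396168 -0.22951882]
y True -4.316255014641608 [ 0.99284635 -0.40502464 -0.46209102]
x False 5.402252943692168 [-2.91160902 -0.39940897  1.68764674]
x True -2.959318960320607 [ 1.28419583 -0.08893665  0.81760335]
centre [ 602.12318376 -124.17077394  220.16321273] 15.4917 25.63245348438248
```

```bash
cat >> h.py <<'E'
def dowel():
    "tilt and foot of the held dowel relative to the TCP, from the wrist camera"
    t=tcp(); P=cloud(snap('wrist')).reshape(-1,3); w=P-t
    m=(w[:,2]<-2)&(w[:,2]>-75)&(np.hypot(w[:,0],w[:,1])<22)
    pc,d=t-40*np.array([0,0,1.]),np.array([0,0,1.])
    for k in range(3):
        ww=P-pc; r=np.linalg.norm(ww-np.outer(ww@d,d),axis=1); mm=m&(abs(r-13.25)<(9,3,2)[k]); pc,d,e=fitcyl(P[mm],13.25,pc,d)
    f=pc+d*((t[2]-84)-pc[2])/d[2]
    return d.round(4),(f-t).round(2),round(e,2)
E
python3 - <<'E'
from h import *
c=np.array([601.7,-124.2,220.2])
robot.move_straight(c,v=30); robot.move_straight(c+[0,0,40],v=80)
h2=c-50*YG; robot.move_straight(h2+[0,0,35],v=80)
robot.hold(.2); print(dowel(),robot.sense()['force'],tcp())
E
```

```text
(array([ 0.0028, -0.0022,  1.    ]), array([ -0.33,   0.28, -84.  ]), np.float64(0.13)) [-1.0529178  -0.72868162 -0.29735848] [ 599.1994073  -173.64684432  255.43117433]
```

```bash
cat >> h.py <<'E'
def tryhole(c,depth=221,offs=((0,0),(.8,0),(-.8,0),(0,.8),(0,-.8),(1.2,1.2),(-1.2,1.2),(1.2,-1.2),(-1.2,-1.2))):
    for a,b in offs:
        p=c+a*XG+b*YG
        robot.move_straight([*p[:2],250],v=40)
        h=robot.move_straight([*p[:2],depth],v=20,stop_force=6); t=tcp()
        print((a,b),h,t.round(2),np.round(robot.sense()['force'],1))
        if not h or t[2]<236: return p,h
    return None,True
E
python3 - <<'E'
from h import *
h2=np.array([599.2,-174.1,0])
p,h=tryhole(h2)
print(p,h,robot.sense()['time_s'])
E
```

```text
(0, 0) False [ 599.29 -174.13  221.19] [ 0.3 -0.8 -1. ]
[ 599.2 -174.1    0. ] False 19.3
```

```bash
python3 - <<'E'
from h import *
h2=np.array([599.2,-174.1,0]); h3=h2-50*YG
print(tcp(),robot.hold(.2),dowel())
robot.move_straight(h2+[0,0,258],v=80)
robot.move_straight(h3+[0,0,258],v=80)
h=robot.move_straight(h3+[0,0,236],v=15,stop_force=8); print(h,tcp(),robot.sense()['force'])
robot.hold(.3); st=robot.sense(); print(st['force'],st['tcp_pos'])
if abs(st['force'][2])<4:
    robot.move_straight(tcp()-[0,0,1.0],v=10); robot.hold(.3); print(robot.sense()['force'],tcp())
robot.move_straight(h3+[0,0,258],v=60)
robot.hold(.2);print(dowel(),robot.sense()['time_s'])
E
```

```text
[ 599.28879684 -174.13006195  221.18811041] False (array([ 0.0165, -0.0037,  0.9999]), array([ -1.23,   0.4 , -84.  ]), np.float64(0.27))
True [ 596.48670274 -224.00062095  245.19098063] [-0.71232674  0.3337697   3.69882689]
[-0.876329    0.57592393  5.57601594] [ 596.53198305 -223.99172047  245.22118429]
(array([ 0.0059, -0.0031,  1.    ]), array([ -0.58,   0.38, -84.  ]), np.float64(0.13)) 22.8083
```

```bash
python3 - <<'E'
from h import *
h2=np.array([599.4,-174.1,0])
robot.move_straight(h2+[0,0,258],v=80)
p,h=tryhole(h2)
if not h:
    h=robot.move_straight([*p[:2],176],v=40,stop_force=12); print(h,tcp(),robot.sense()['force'])
    robot.hold(.2); robot.command_gripper(44); robot.hold(.5)
    t=tcp(); robot.move_straight(t+[0,0,130],v=120); robot.hold(.3)
    s=snap('wrist','w3.png'); print(robot.sense()['force'],robot.sense()['time_s'])
    s=snap('scene'); cv2.imwrite('pics/s3.png',cv2.resize(s['frame'][130:290,150:450,::-1],None,fx=2.6,fy=2.6))
    cv2.imwrite('pics/ws3.png',np.vstack([cv2.resize(cv2.imread('pics/w3.png'),(480,300)),cv2.resize(cv2.imread('pics/s3.png'),(480,256))]))
E
```

```text
(0, 0) False [ 599.5  -174.12  221.17] [-0.1  0.1 -1.9]
False [ 599.60350272 -174.1980101   176.44901408] [-0.30370495  0.26143332 -0.04063406]
[-0.48551807 -1.14640477  0.03179591] 29.6
```

View pics/ws3.png

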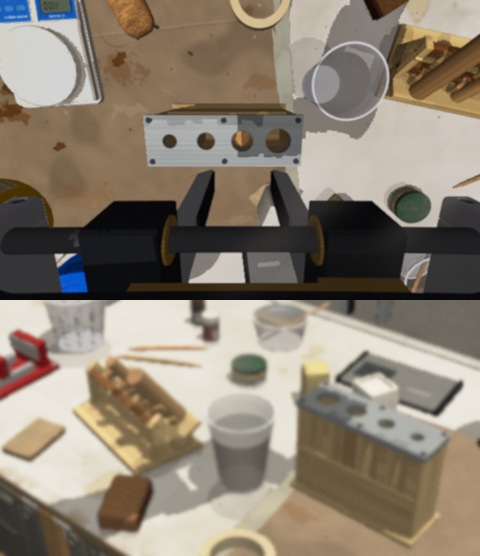

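The dowel has dropped out of the fingers. Its end shows inside hole 2, at (242,140) in the wrist half, and nothing else has moved. I check its depth, then hand in.

```bash
python3 - <<'E'
from h import *
P=cloud(snap('wrist')).reshape(-1,3)
m=np.hypot(P[:,0]-598.8,P[:,1]+174)<10; z=P[m][:,2]; print(np.percentile(z,[5,50,95]).round(1))
if np.median(z)<147: print(robot.finish_job())
E
```

```text
[139.2 140.5 141.7]
the job is handed in; nothing more can be done
None
```

The left-hand dowel (26.5 mm) passed the 34 and 29 mm holes and was refused squarely at the 24 mm hole. It then dropped through the 29 mm hole and stands in the bay below, top end measured at 140 mm; the job was handed in at about 30 s, though the hand-in returned no verdict.

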